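# Lock the air outlet that was left unlocked

### The arm

A 6-joint arm with a two-finger parallel gripper is mounted at the origin on a cart in front of the work surface, level with it; the furniture and walls round the work are solid. World frame = base frame: x ahead of the robot, y to its left, z up, the work surface at z = 0. Lengths are in m, angles in degrees, forces in N, time in s.
With the tool pointing down it reaches from about 0.4 to 0.825 m from the base axis. Payload 7 kg.
Tool frame: the origin (TCP) lies midway between the tips of the shut fingers; the grasp point (between the pads) lies 19 mm behind it; z points along the fingers, y is the line along which they close (so a half turn about z gives the same grasp; the last joint's range is limited). The gripper opens to 88 mm and grips with 3 to 60 N. Pads are 19 mm wide; open, the fingers measure 130 mm over their backs; the gripper's body (78 mm by 193 mm) begins 47 mm behind the grasp point.
Start: joints at [-56.201, 20.546, 0.682, 0, -70.136, -16.507], TCP at [0.201, -0.644, 0.227] pointing down, gripper open.
Joint ranges: [-176.03, 176.03], [-82.01, 121.73], [-58.28, 71.71], [-173.87, 95.51], [-174.79, -0.11], [-173.66, 173.66]. Speed limits (degrees/s): [136.94, 136.94, 172.46, 180, 180, 180].

### API

Orientations are given as [roll, pitch, yaw] about the fixed x, y, z axes, in that order (R = Rz(yaw) Ry(pitch) Rx(roll)).
In Python, from plant import r gives the robot as it stands. The module is installed in compiled form; this text tells all that it offers.
- The arm moves only by the tool play_rows, never from a script. Its argument "rows" is a list of rows, each an object with "slide": the shift along the tool's x, y, z as a fraction of full scale, a list of three; "delta_rot": the turn, a rotation vector about the tool's x, y, z as a fraction of full scale, a list of three; "fingers": the opening, from -1 (shut) to 1 (fully open). In form: [{"slide": [x, y, z], "delta_rot": [rx, ry, rz], "fingers": fingers}, ...]. A call has 1 to 8 rows; each row shifts and turns the commanded pose from where the row before left it, along the tool's axes as they then stand; what a row does not reach is not made up. Full scale, the value 1, is 0.15 m for a shift and 0.08 rad for a turn. A row lasts 1/8 s, in which the tool goes at most 62.5 mm and 10.7 degrees, less where a joint would pass 70% of its speed; a pose out of reach is approached as far as the arm can. A call with a number of a shift or a turn outside -1 to 1 is refused whole. A call with a gripper value outside its range is refused whole. The fingers move at their own pace and stop on an object; "squeeze" is the grip in N (left out, the last holds). Time passes only in rows, so rows that do not move let the fingers close. It gives the time, the measured TCP pose, the force, the opening and the grip force at its end, in the units of the state.
- r.get_state(): the state, without advancing time (a new reading comes with each control period).
- r.capture(name): name is "scene" or "top" or "wrist"; returns a dict with "image" (400x640x3 uint8, blue, green, red), "fx", "fy", "cx", "cy" (pixels), "R" (3x3) and "t" (3): a world point X has camera coordinates R X + t; the wrist camera has in their place "T_tool_cam" (4x4, takes a point from camera to tool coordinates, whose origin is the TCP and whose axes are the flange's). Camera axes: x right, y down, z forward; pixel columns grow to the right and rows downward; lengths in m; the calibration is good to about 2 mm. A picture is of the moment at which its call begins: read the wrist's pose just before it. There is no depth.
- r.close_job(): hands the job in; it is judged then, once.
The state is a dict: "time_s": time; "joints": joint angles; "qd": joint speeds; "joint_torque": joint torques, N m; "tcp_pos": TCP position; "eef_rot": TCP orientation; "contact_force": force on the tool from outside, world axes, zero at the start; "moment": the same for the moment, N m; "gripper_width": finger opening in m; "gripper_force": force on a finger pad.
Only numpy, scipy, OpenCV 4.12 (cv2) and the standard library are available. Lean on these libraries where they do the work, as an engineer would, in place of code of your own. Each camera call takes 0.05 s, during which the arm holds its last target. There are 200 camera calls.

### The job

Two identical air outlets stand on the bench, each closed by a blanking plug that a winged spring sleeve locks in place. One outlet has been left unlocked, with its wings out of line with the two ribs on its base: pull that sleeve up, turn it until its wings line up with the ribs, and let it drop fully home between the teeth. The sleeve is thin-walled, so hold it gently (under about 35 N at each finger), and leave the other outlet, the spring clamp and the sanding block as they are.

Things in the scene. Friction and masses are not known exactly. Their poses are not given: they have to be found in the camera images.
- outlet_a: The outlet that starts unlocked: a fixed steel pedestal on a round flange 112 mm across, 117 mm high in all. Origin at the centre of its underside on the bench, z up. Its own x axis runs through the two upright ribs on the flange (8 mm wide, 42 to 58 mm from the axis, tops at 40 mm) that mark the locked direction. The plug head, 33 mm across, stands fixed on the axis.
- outlet_a_teeth (a point): Fixed point on outlet_a's axis at the height of the tooth tops, 54 mm above the bench. The ring of teeth lies 31 to 44 mm from the axis, notches 16 mm deep; it is open only at the two ribs (locked) and 60 degrees counter-clockwise from them seen from above (unlocked).
- outlet_a_sleeve (a point): On the axis of outlet_a's sleeve at the height to grip it, 84 mm above the bench when home; it rises and turns with the sleeve. The sleeve is a plain round tube 52 mm across, 43 to 99 mm above the bench when home. Own x axis: along the wings; own y axis: across them, the way to grip, from above, with the fingertips kept above the wings.
- outlet_a_wing (a point): Mid-height of one of the two opposite wings of outlet_a's sleeve, 40 mm out from the axis. The wings measure 94 mm from tip to tip, 12 mm thick, and stand 43 to 61 mm above the bench when home.
- outlet_a_lift (a joint): How far outlet_a's sleeve is pulled up, m: 0 home, at most 0.022. A spring pulls it back down: about 5 N with its weight at home, 9 N fully up. The wings clear the teeth above 0.011.
- outlet_a_turn (a joint): Angle of outlet_a's sleeve from the locked direction, rad, counter-clockwise seen from above: 0 locked, 1.05 unlocked (stops at -0.06 and 1.11). About 0.05 rad of play in each notch; held up, it turns freely.
- outlet_b: The other outlet, the same in every way, already locked. Origin and axes as for outlet_a.
- outlet_b_lift (a joint): Lift of outlet_b's sleeve, m; 0 home.
- outlet_b_turn (a joint): Angle of outlet_b's sleeve, rad; 0 locked.
- clamp: Loose black spring clamp with orange tips, 85 x 162 x 27 mm; bystander. Origin at the centre of its underside.
- sander: Loose sanding block, 66 x 112 x 31 mm; bystander. Origin at the centre of its underside.
Things that resemble listed ones, but are neither listed nor needed, are in the scene too. What is shaped like the outlet_a but turquoise is not meant.

How it is judged (in metres and radians):
On the way:
1. the unlocked sleeve is pulled up clear of its teeth (value of joint outlet_a_lift above 0.01 m), for 0.1 s.
At the end, for the whole second after the job is handed in: Both sleeves are turned to within 0.12 rad of the locked direction and down to within 3 mm of home (value of joint each of outlet_a_turn, outlet_b_turn below 0.12 rad and value of joint each of outlet_a_lift, outlet_b_lift below 0.003 m); the robot touches nothing.
It fails at once if the sleeve is squeezed too hard (over 100 N in all) (contact force between the fingers and outlet_a_turn above 100 N).
It fails at once if the other outlet's sleeve is pulled up or turned (value of joint outlet_b_lift above 0.006 m or value of joint outlet_b_turn above 0.2 rad).
It fails at once if the loose spring clamp or the sanding block is moved by more than 3 cm (distance of any of clamp, sander from where it was at the start of the episode above 0.03 m).
It also fails if it takes over 38 s, if anything falls off the work surface, if the arm or the gripper's body presses on something with over 40 N, if the wrist force passes 120 N, or if a joint passes its speed limit or range.

## Working session

There is one attempt and no reset: what is moved stays moved. The work goes in short steps, Python scripts to look and compute and a tool call to move; the robot and the scene stay as the last step left them, time stands still between calls to the robot, and variables do not carry over. Pictures are saved under pics/ and viewed, at most 10 in all, crops included, and the job is handed in when it is done.

Besides the shell and the picture viewer there is one more tool, called as a command line: name --argument value ..., lists and objects as JSON in quotes. play_rows: Moves the arm, as the interface text tells. Shift numbers are shares of 0.15 m and turn numbers shares of 0.08 rad, none past 1 either way. Its arguments: {"type":"object","properties":{"rows":{"type":"array"},"squeeze":{"type":"number"}},"required":["rows"]}

```bash
mkdir -p pics; python3 - <<'E'
from plant import r
import cv2,pickle
s=r.get_state();print({k:s[k] for k in('time_s','tcp_pos','eef_rot','gripper_width','contact_force')})
d={}
for n in('scene','top'):
    c=r.capture(n);d[n]=c;cv2.imwrite(f'pics/{n}0.png',c['image']);print(n,c['fx'],c['cx'],c['cy'],c['R'],c['t'])
pickle.dump(d,open('cams.pkl','wb'))
E
```

```text
{'time_s': 0.0, 'tcp_pos': array([ 0.20046992, -0.64401581,  0.22563158]), 'eef_rot': array([ 1.79904395e+02, -7.49664045e-03, -1.62715088e+02]), 'gripper_width': 0.0875874572338554, 'contact_force': array([-0.51930625,  0.40324349,  0.75767884])}
scene 429.3284788987526 321.7332443120007 199.68473043289924 [[-0.76321178 -0.64588152 -0.01856971]
 [-0.41469704  0.51166504 -0.7524794 ]
 [ 0.49551401 -0.56660034 -0.65835394]] [0.4430488  0.24215164 1.20679992]
top 363.690150917737 319.8547932436133 200.85423382104773 [[-3.14873096e-03 -9.99994798e-01 -6.99280122e-04]
 [-9.88912464e-01  3.21765449e-03 -1.48464764e-01]
 [ 1.48466242e-01  2.24051229e-04 -9.88917451e-01]] [0.0384818  0.52530263 1.54706161]
```

View pics/top0.png

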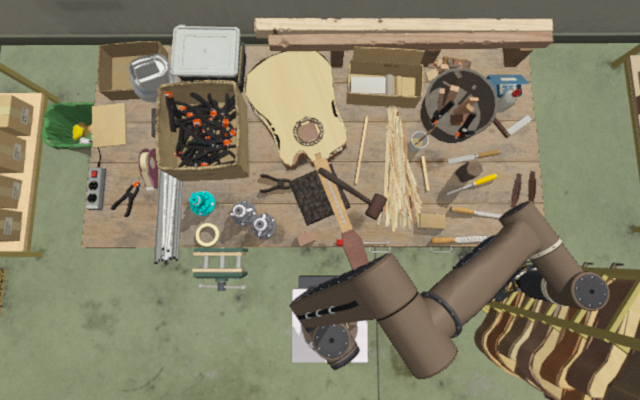

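View pics/scene0.png

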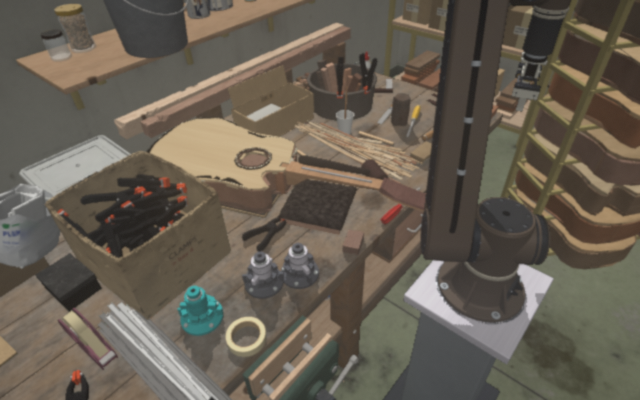

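The two steel outlets are at top-view pixels (241,212) and (263,225), and scene pixels (263,272) and (299,266). The turquoise one at top (202,203) is the decoy. Next I'll enlarge both outlets to see which sleeve has its wings out of line with the ribs.

```bash
cat > h.py <<'E'
import numpy as np,cv2,pickle
d=pickle.load(open('cams.pkl','rb'))
def ray(c,u,v,z):
    R=np.array(c['R']);t=np.array(c['t']);o=-R.T@t
    w=R.T@np.array([(u-c['cx'])/c['fx'],(v-c['cy'])/c['fy'],1]);return o+w*(z-o[2])/w[2]
def proj(c,X):
    p=np.array(c['R'])@np.array(X)+np.array(c['t']);return np.array([c['fx']*p[0]/p[2]+c['cx'],c['fy']*p[1]/p[2]+c['cy']])
E
python3 - <<'E'
from h import *
a=d['top']['image'][190:250,215:295];b=d['scene']['image'][235:305,235:330]
a=cv2.resize(a,(800,600),interpolation=cv2.INTER_CUBIC)[:, :]
b=cv2.resize(b,(800,590),interpolation=cv2.INTER_CUBIC)
o=np.vstack([cv2.resize(a,(400,300)),cv2.resize(b,(400,295))]);
o=np.hstack([cv2.resize(a,(400,300)),cv2.resize(b,(400,300))])
cv2.imwrite('pics/crop0.png',o)
for p in((241,212),(263,225)):print(ray(d['top'],*p,.117), proj(d['scene'],ray(d['top'],*p,.117)))
E
```

```text
[0.46829135 0.36236447 0.117     ] [265.83566339 253.63256951]
[0.41427904 0.2704823  0.117     ] [303.56685143 243.53587871]
```

View pics/crop0.png

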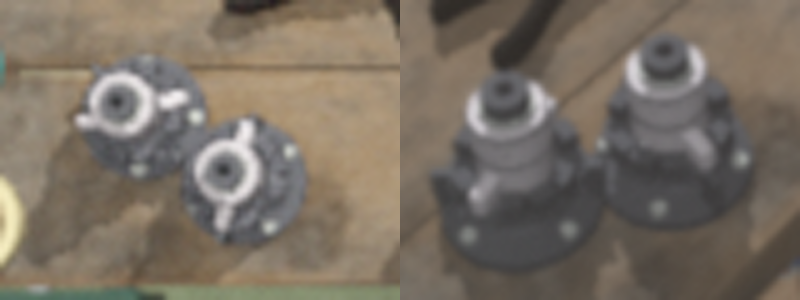

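The crop shows both steel sleeves clearly. The left one (outlet at about 239,210) has wings near world 104°, and the right one (about 260,224) near -15°. The ribs don't resolve at this size, so I'll bring the wrist camera over them.

play_rows --rows '[{"slide": [-0.27,0.26,-0.07],"delta_rot": [0,0,0],"fingers": 1},{"slide": [-0.27,0.26,-0.07],"delta_rot": [0,0,0],"fingers": 1},{"slide": [-0.27,0.26,-0.07],"delta_rot": [0,0,0],"fingers": 1},{"slide": [-0.27,0.26,-0.07],"delta_rot": [0,0,0],"fingers": 1},{"slide": [-0.27,0.26,-0.07],"delta_rot": [0,0,0],"fingers": 1},{"slide": [-0.27,0.26,-0.07],"delta_rot": [0,0,0],"fingers": 1},{"slide": [-0.27,0.26,-0.07],"delta_rot": [0,0,0],"fingers": 1},{"slide": [-0.27,0.26,-0.07],"delta_rot": [0,0,0],"fingers": 1}]' --squeeze 15

```text
time_s: 1.1
tcp_pos: [0.4176, -0.2485, 0.3109]
eef_rot: [180.0, 0.0, -162.7]
contact_force: [1.0, -1.6, -0.1]
gripper_width: 0.0876
gripper_force: 0.0
```

```bash
python3 - <<'E'
from plant import r
s=r.get_state();print(s['time_s'],s['tcp_pos'],s['eef_rot'],s['joints'])
c=r.capture('wrist');print(c['T_tool_cam'],c['fx'],c['cx'],c['cy'])
E
```

```text
1.1 [ 0.41759659 -0.24848009  0.31085386] [ 1.79995303e+02  8.98209728e-03 -1.62707870e+02] [-7.51283464e+00 -3.36564709e-01 -1.42490621e+01 -8.27456615e-03
 -7.60813197e+01 -6.51930448e+01]
[[ 2.71943062e-04 -9.58734026e-01 -2.84304402e-01  7.69898884e-02]
 [ 9.99999923e-01  3.40658015e-04 -1.92249538e-04 -7.00121497e-04]
 [ 2.81166747e-04 -2.84304328e-01  9.58734046e-01 -1.59097418e-01]
 [ 0.00000000e+00  0.00000000e+00  0.00000000e+00  1.00000000e+00]] 313.6973149313627 320.4175234455218 199.3141182201266
```

play_rows --rows '[{"slide": [-0.12,0.35,0],"delta_rot": [0,0,0],"fingers": 1},{"slide": [-0.12,0.35,0],"delta_rot": [0,0,0],"fingers": 1},{"slide": [-0.12,0.35,0],"delta_rot": [0,0,0],"fingers": 1},{"slide": [-0.12,0.35,0],"delta_rot": [0,0,0],"fingers": 1},{"slide": [-0.12,0.35,0],"delta_rot": [0,0,0],"fingers": 1},{"slide": [-0.12,0.35,0],"delta_rot": [0,0,0],"fingers": 1},{"slide": [-0.12,0.35,0.1],"delta_rot": [0,0,0],"fingers": 1},{"slide": [-0.12,0.35,0.1],"delta_rot": [0,0,0],"fingers": 1}]'

```text
time_s: 2.15
tcp_pos: [0.4294, 0.1954, 0.2803]
eef_rot: [180.0, 0.0, -162.7]
contact_force: [1.6, 0.3, -0.1]
gripper_width: 0.0877
gripper_force: 0.0
```

play_rows --rows '[{"slide": [-0.12,0.35,0.1],"delta_rot": [0,0,0],"fingers": 1},{"slide": [-0.1,0.3,0],"delta_rot": [0,0,0],"fingers": 1},{"slide": [0,0,0],"delta_rot": [0,0,0],"fingers": 1}]'

```text
time_s: 2.52
tcp_pos: [0.4321, 0.2989, 0.2642]
eef_rot: [-179.9, -0.1, -162.6]
contact_force: [0.5, -0.9, -0.2]
gripper_width: 0.0876
gripper_force: 0.0
```

```bash
cat >> h.py <<'E'
from scipy.spatial.transform import Rotation as Ro
def wrist(r):
    s=r.get_state();c=r.capture('wrist');T=np.eye(4);T[:3,:3]=Ro.from_euler('xyz',s['eef_rot'],degrees=True).as_matrix();T[:3,3]=s['tcp_pos']
    M=np.linalg.inv(T@np.array(c['T_tool_cam']));c['R']=M[:3,:3];c['t']=M[:3,3];return s,c
E
python3 - <<'E'
from plant import r
from h import *
s,c=wrist(r);print(s['time_s'],s['tcp_pos'],s['eef_rot'],s['joints'])
d['w0']=c;pickle.dump(d,open('cams.pkl','wb'))
u=[proj(c,ray(d['top'],*p,.117)) for p in((238.6,210),(259.8,223.8))];print(u)
m=np.mean(u,0).astype(int);x,y=max(m[0]-120,0),max(m[1]-75,0);print(x,y)
cv2.imwrite('pics/w0.png',cv2.resize(c['image'][y:y+180,x:x+240],None,fx=3.3,fy=3.3,interpolation=cv2.INTER_CUBIC))
E
```

```text
2.525 [0.43207825 0.29893614 0.26424046] [-1.79931725e+02 -9.95798960e-02 -1.62553460e+02] [ 5.60814430e+01  5.08419101e+00 -1.45430326e+01 -9.37946676e-03
 -7.04931902e+01 -1.28631702e+02]
[array([374.6965065 , 245.30974236]), array([310.61019989, 169.90799454])]
222 132
```

View pics/w0.png

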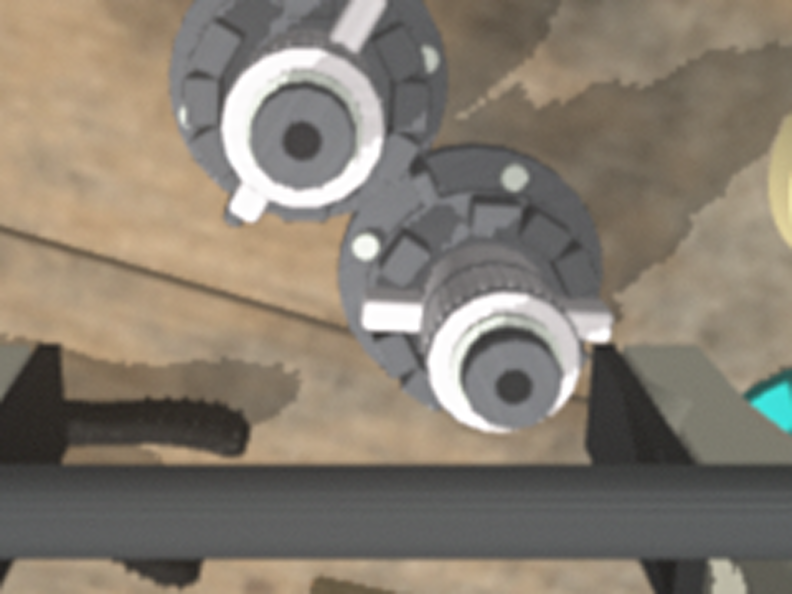

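The wrist crop settles which is which.
- **Upper outlet, crop (300,140):** a rib stub shows right under its lower wing tip at (232,218). It is locked, so this is outlet_b.
- **Lower outlet, crop (513,385):** a rib stands at (422,178), about 60° clockwise from its left wing at (395,316). It is unlocked and steel, so this is outlet_a.

Next I'll measure outlet_a's axis and wing angle.

```bash
python3 - <<'E'
from h import *
c=d['w0'];o=np.array([222,132])
P=lambda u,v,z:ray(c,u/3.3+o[0],v/3.3+o[1],z)
g=c['image'];m=(g.min(2)>190).astype(np.uint8)
x,y=[int(k) for k in (o+np.array([400,270])/3.3)];roi=np.zeros_like(m);roi[y:y+60,x:x+65]=m[y:y+60,x:x+65]
cs,_=cv2.findContours(roi,cv2.RETR_EXTERNAL,cv2.CHAIN_APPROX_NONE);k=max(cs,key=cv2.contourArea)
(e,ax,_)=cv2.fitEllipse(cv2.convexHull(k));print('ring px',e,ax,(np.array(e)-o)*3.3,'pos',ray(c,*e,.099))
print('head',P(513,384,.117),'top cam head',ray(d['top'],238.6,210,.117))
L,Rr=P(363,315,.061),P(610,322,.061)
print('wings',L,Rr,np.linalg.norm(L-Rr),(L+Rr)/2,np.degrees(np.arctan2(*(L-Rr)[1::-1])))
# edges midlines: left wing centre near hub
for q in((420,317),):
  h=P(*q,.061);print(np.degrees(np.arctan2(*(L-h)[1::-1])))
print('rib',P(420,165,.04))
B=P(302,140,.117);print('B',B, 'Brib',P(232,218,.04))
tg=P(513,384,.117)
for b,h in((tg,P(420,165,.04)),(B,P(232,218,.04))):
  v=(h-b)[:2];print(np.linalg.norm(v),np.degrees(np.arctan2(v[1],v[0])))
lb=[P(345,25,.061),P(243,205,.061)];print('Bwing',np.degrees(np.arctan2(*(lb[0]-lb[1])[1::-1])))
E
```

```text
ring px (374.20550537109375, 241.5768280029297) (41.52894973754883, 45.394195556640625) [502.27816772 361.60353241] pos [0.47942356 0.37611346 0.099     ]
head [0.47909015 0.37655874 0.117     ] top cam head [0.47663945 0.37252055 0.117     ]
wings [0.49140188 0.33154693 0.061     ] [0.46619329 0.42088343 0.061     ] 0.09282500751136942 [0.47879758 0.37621518 0.061     ] -74.24222321843297
-74.65547858684654
rib [0.43453624 0.33653065 0.04      ]
B [0.42274944 0.28781274 0.117     ] Brib [0.47616448 0.27417798 0.04      ]
0.05989406271435204 -138.06286379953727
0.05512778655665149 -14.319569910854055
Bwing 167.84502737910037
```

outlet_a's axis is at (0.479, 0.376). Its wing span measures 93 mm (94 given). The wings point to -74° and the ribs to about -134°, 60° apart as described. I'll turn the tool to yaw -74.3 and keep the height.

play_rows --rows '[{"slide": [0,0,0],"delta_rot": [0,0,-1],"fingers": 1},{"slide": [0,0,0],"delta_rot": [0,0,-1],"fingers": 1},{"slide": [0,0,0],"delta_rot": [0,0,-1],"fingers": 1},{"slide": [0,0,0],"delta_rot": [0,0,-1],"fingers": 1},{"slide": [0,0,0],"delta_rot": [0,0,-1],"fingers": 1},{"slide": [0,0,0],"delta_rot": [0,0,-1],"fingers": 1},{"slide": [0,0,0],"delta_rot": [0,0,-1],"fingers": 1},{"slide": [0,0,0],"delta_rot": [0,0,-1],"fingers": 1}]'

```text
time_s: 3.58
tcp_pos: [0.4324, 0.2952, 0.2657]
eef_rot: [180.0, 0.0, -125.9]
contact_force: [0.4, 0.3, 0.0]
gripper_width: 0.0878
gripper_force: 0.0
```

play_rows --rows '[{"slide": [0,0,0],"delta_rot": [0,0,-1],"fingers": 1},{"slide": [0,0,0],"delta_rot": [0,0,-1],"fingers": 1},{"slide": [0,0,0],"delta_rot": [0,0,-1],"fingers": 1},{"slide": [0,0,0],"delta_rot": [0,0,-1],"fingers": 1},{"slide": [0,0,0],"delta_rot": [0,0,-1],"fingers": 1},{"slide": [0,0,0],"delta_rot": [0,0,-1],"fingers": 1},{"slide": [0,0,0],"delta_rot": [0,0,-1],"fingers": 1},{"slide": [0,0,0],"delta_rot": [0,0,-1],"fingers": 1}]'

```text
time_s: 4.58
tcp_pos: [0.4324, 0.2952, 0.2657]
eef_rot: [180.0, 0.0, -89.3]
contact_force: [0.4, -0.2, 0.7]
gripper_width: 0.0878
gripper_force: 0.0
```

play_rows --rows '[{"slide": [0,0,0],"delta_rot": [0,0,-1],"fingers": 1},{"slide": [0,0,0],"delta_rot": [0,0,-1],"fingers": 1},{"slide": [0,0,0],"delta_rot": [0,0,-1],"fingers": 1},{"slide": [-0.2,-0.2,0],"delta_rot": [0,0,-0.3],"fingers": 1},{"slide": [-0.2,-0.24,0],"delta_rot": [0,0,0],"fingers": 1},{"slide": [0,0,0],"delta_rot": [0,0,0],"fingers": 1}]'

```text
time_s: 5.32
tcp_pos: [0.4817, 0.3722, 0.2642]
eef_rot: [179.9, -0.1, -74.3]
contact_force: [-0.4, -0.5, -1.3]
gripper_width: 0.0872
gripper_force: 0.0
```

```bash
cat >> h.py <<'E'
def off(s,goal):
    R=Ro.from_euler('xyz',s['eef_rot'],degrees=True).as_matrix();return R.T@(np.array(goal)-s['tcp_pos'])/.15
E
python3 - <<'E'
from plant import r
from h import *
s,c=wrist(r);print(s['time_s'],s['tcp_pos'],s['eef_rot'],s['joints'],s['contact_force'])
d['w1']=c;pickle.dump(d,open('cams.pkl','wb'))
print('units',off(s,[.479,.3762,.065]),proj(c,[.479,.3762,.099]))
u=proj(c,[.479,.3762,.099]).astype(int);x,y=u[0]-100,max(0,u[1]-90);print(x,y)
cv2.imwrite('pics/w1.png',cv2.resize(c['image'][y:y+150,x:x+200],None,fx=4,fy=4,interpolation=cv2.INTER_CUBIC))
E
```

```text
5.325 [0.48168176 0.37224855 0.26418912] [ 1.79919064e+02 -6.61085104e-02 -7.42806144e+01] [ 5.60608041e+01  1.31857055e+01 -4.68995707e+00 -2.10551764e-03
 -7.22288213e+01 -4.03408207e+01] [-0.38309898 -0.53172085 -1.25113169]
units [-0.03173365  0.00819695  1.32790463] [321.49189872 186.89682063]
221 96
```

View pics/w1.png

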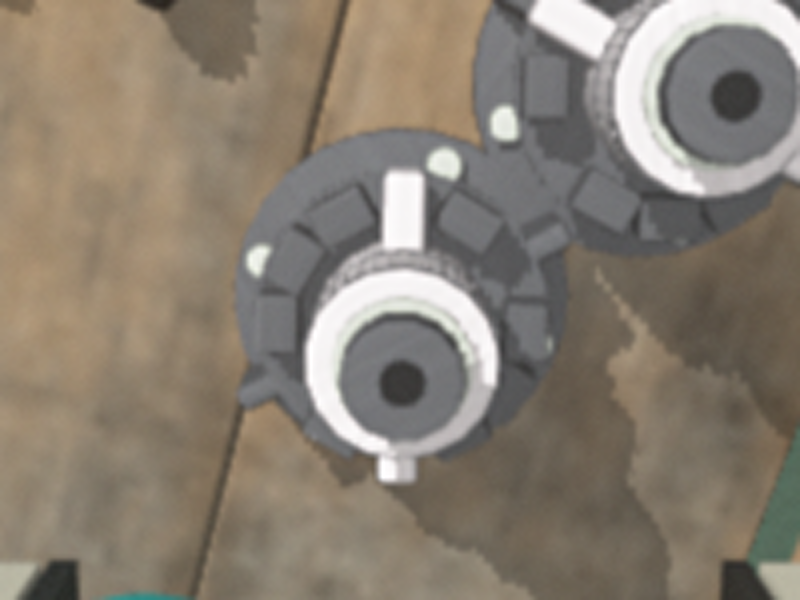

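The wrist view shows outlet_a's head at crop (402,381) and its sleeve ring at (401,362), within 0.5 px of where the calibration predicts. The wings run along the tool's x axis and the ribs sit at (545,237) and (258,385), so the 60° offset holds. Descending now.

play_rows --rows '[{"slide": [-0.03,0.01,0.3],"delta_rot": [0,0,0],"fingers": 1},{"slide": [0,0,0.3],"delta_rot": [0,0,0],"fingers": 1},{"slide": [0,0,0.3],"delta_rot": [0,0,0],"fingers": 1},{"slide": [0,0,0.2],"delta_rot": [0,0,0],"fingers": 1},{"slide": [0,0,0.1],"delta_rot": [0,0,0],"fingers": 1},{"slide": [0,0,0],"delta_rot": [0,0,0],"fingers": 1},{"slide": [0,0,0],"delta_rot": [0,0,0],"fingers": 1}]'

```text
time_s: 6.25
tcp_pos: [0.4785, 0.376, 0.0872]
eef_rot: [-179.9, 0.1, -74.2]
contact_force: [-0.0, 0.6, -0.7]
gripper_width: 0.0873
gripper_force: 0.0
```

```bash
python3 - <<'E'
from plant import r
from h import *
s=r.get_state();print(s['time_s'],s['tcp_pos'],s['eef_rot'],s['contact_force'],off(s,[.479,.3762,.066]))
E
```

```text
6.25 [0.47849341 0.37602658 0.08717085] [-1.79889289e+02  7.00122057e-02 -7.42377925e+01] [-0.02933529  0.57701846 -0.70579957] [-2.27751300e-05 -3.29159700e-03  1.41145785e-01]
```

play_rows --rows '[{"slide": [0,0,0.14],"delta_rot": [0,0,0],"fingers": 1},{"slide": [0,0,0],"delta_rot": [0,0,0],"fingers": 1},{"slide": [0,0,0],"delta_rot": [0,0,0],"fingers": 0},{"slide": [0,0,0],"delta_rot": [0,0,0],"fingers": -0.2},{"slide": [0,0,0],"delta_rot": [0,0,0],"fingers": -0.3},{"slide": [0,0,0],"delta_rot": [0,0,0],"fingers": -0.3},{"slide": [0,0,0],"delta_rot": [0,0,0],"fingers": -0.3},{"slide": [0,0,0],"delta_rot": [0,0,0],"fingers": -0.3}]' --squeeze 20

```text
time_s: 7.25
tcp_pos: [0.4789, 0.3761, 0.0651]
eef_rot: [-179.9, 0.0, -74.2]
contact_force: [4.7, 0.1, 0.3]
gripper_width: 0.0518
gripper_force: 20.0
```

Gripped at 51.8 mm (52 given) with 20 N. Now I'll lift 17 mm.

play_rows --rows '[{"slide": [0,0,-0.03],"delta_rot": [0,0,0],"fingers": -0.3},{"slide": [0,0,-0.03],"delta_rot": [0,0,0],"fingers": -0.3},{"slide": [0,0,-0.03],"delta_rot": [0,0,0],"fingers": -0.3},{"slide": [0,0,-0.025],"delta_rot": [0,0,0],"fingers": -0.3},{"slide": [0,0,0],"delta_rot": [0,0,0],"fingers": -0.3},{"slide": [0,0,0],"delta_rot": [0,0,0],"fingers": -0.3}]'

```text
time_s: 8.0
tcp_pos: [0.4788, 0.3761, 0.0813]
eef_rot: [-179.9, 0.0, -74.2]
contact_force: [9.4, 2.2, -7.8]
gripper_width: 0.0515
gripper_force: 20.0
```

```bash
python3 - <<'E'
from plant import r
from h import *
s,c=wrist(r);print(s['time_s'],s['tcp_pos'],s['eef_rot'],s['contact_force'],s['moment'],s['gripper_force'])
t=r.capture('scene');d['s1']=t
u=proj(t,[.479,.3762,.08]).astype(int);x,y=u[0]-50,u[1]-40
a=cv2.resize(t['image'][y:y+80,x:x+100],(500,400),interpolation=cv2.INTER_CUBIC)
b=cv2.resize(c['image'],(640,400))[:,170:470]
cv2.imwrite('pics/l1.png',np.hstack([a,b]))
E
```

```text
8.0 [0.47882798 0.37605953 0.08130561] [-1.79915963e+02  3.14332898e-02 -7.42457736e+01] [ 9.39682006  2.1661706  -7.76000353] [ 7.03248605e-01 -2.97549108e+00  3.49911617e-04] 19.963564574718475
```

View pics/l1.png

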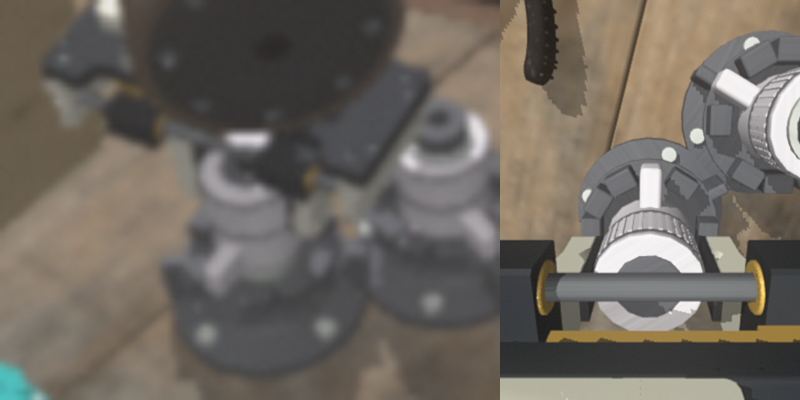

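The vertical force of 7.8 N matches the spring at about 16 mm, and the wrist view shows the sleeve up with its wing clear of the teeth. Now I'll turn it 60° clockwise seen from above, with a small nudge to relieve the side load.

play_rows --rows '[{"slide": [0,-0.005,0],"delta_rot": [0,0,0],"fingers": -0.3},{"slide": [0,0,0],"delta_rot": [0,0,1],"fingers": -0.3},{"slide": [0,0,0],"delta_rot": [0,0,1],"fingers": -0.3},{"slide": [0,0,0],"delta_rot": [0,0,1],"fingers": -0.3},{"slide": [0,0,0],"delta_rot": [0,0,1],"fingers": -0.3},{"slide": [0,0,0],"delta_rot": [0,0,0],"fingers": -0.3}]'

```text
time_s: 8.85
tcp_pos: [0.4787, 0.376, 0.0808]
eef_rot: [180.0, 0.0, -92.7]
contact_force: [4.6, 2.6, -7.8]
gripper_width: 0.0512
gripper_force: 20.0
```

play_rows --rows '[{"slide": [0,0,0],"delta_rot": [0,0,1],"fingers": -0.3},{"slide": [0,0,0],"delta_rot": [0,0,1],"fingers": -0.3},{"slide": [0,0,0],"delta_rot": [0,0,1],"fingers": -0.3},{"slide": [0,0,0],"delta_rot": [0,0,1],"fingers": -0.3},{"slide": [0,0,0],"delta_rot": [0,0,1],"fingers": -0.3},{"slide": [0,0,0],"delta_rot": [0,0,1],"fingers": -0.3},{"slide": [0,0,0],"delta_rot": [0,0,1],"fingers": -0.3},{"slide": [0,0,0],"delta_rot": [0,0,0],"fingers": -0.3}]'

```text
time_s: 9.85
tcp_pos: [0.4782, 0.3762, 0.0809]
eef_rot: [180.0, 0.0, -124.7]
contact_force: [3.3, 3.7, -8.6]
gripper_width: 0.0515
gripper_force: 20.0
```

play_rows --rows '[{"slide": [0,0,0],"delta_rot": [0,0,1],"fingers": -0.3},{"slide": [0,0,0],"delta_rot": [0,0,1],"fingers": -0.3},{"slide": [0,0,0],"delta_rot": [0,0,0],"fingers": -0.3},{"slide": [0,0,0],"delta_rot": [0,0,0],"fingers": -0.3}]'

```text
time_s: 10.35
tcp_pos: [0.4782, 0.3763, 0.0811]
eef_rot: [179.9, 0.0, -133.7]
contact_force: [1.9, 4.6, -9.2]
gripper_width: 0.0513
gripper_force: 20.0
```

```bash
python3 - <<'E'
from plant import r
from h import *
s,c=wrist(r);print(s['time_s'],s['tcp_pos'],s['eef_rot'],s['contact_force'],s['moment'],s['gripper_force'])
u=proj(c,[.479,.3762,.09]).astype(int);print(u)
y=max(0,u[1]-120);x=u[0]-90
cv2.imwrite('pics/t1.png',cv2.resize(c['image'][y:y+135,x:x+180],None,fx=4.4,fy=4.4,interpolation=cv2.INTER_CUBIC))
E
```

```text
10.35 [0.47818345 0.37626056 0.08113742] [ 1.79944453e+02  6.59012600e-03 -1.33728269e+02] [ 1.93189304  4.57481891 -9.1793554 ] [ 2.10946029 -0.52325102 -0.01248804] 19.969841837882996
[320 259]
```

View pics/t1.png

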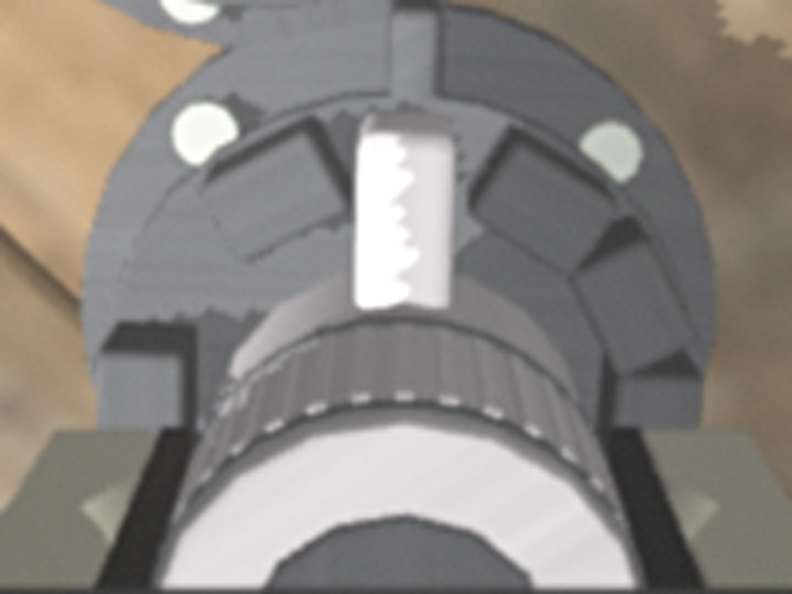

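The view shows the wing centre at x≈405, the notch centre at 410 and the rib at 415, so the sleeve needs about 0.025 rad more clockwise. I'll turn that, then lower it into the notch while still holding.

play_rows --rows '[{"slide": [0,0,0],"delta_rot": [0,0,0.3],"fingers": -0.3},{"slide": [0,0,0],"delta_rot": [0,0,0],"fingers": -0.3},{"slide": [0,0,0.03],"delta_rot": [0,0,0],"fingers": -0.3},{"slide": [0,0,0.03],"delta_rot": [0,0,0],"fingers": -0.3},{"slide": [0,0,0.02],"delta_rot": [0,0,0],"fingers": -0.3},{"slide": [0,0,0],"delta_rot": [0,0,0],"fingers": -0.3}]'

```text
time_s: 11.15
tcp_pos: [0.4783, 0.3763, 0.0693]
eef_rot: [180.0, 0.0, -135.1]
contact_force: [0.4, 5.0, -6.0]
gripper_width: 0.0518
gripper_force: 20.0
```

The spring still pulls at 6 N with the sleeve about 5 mm up, so the wings are inside the notch. I'll lower the rest and release.

play_rows --rows '[{"slide": [0,0,0.02],"delta_rot": [0,0,0],"fingers": -0.3},{"slide": [0,0,0.005],"delta_rot": [0,0,0],"fingers": -0.3},{"slide": [0,0,0],"delta_rot": [0,0,0],"fingers": -0.3},{"slide": [0,0,0],"delta_rot": [0,0,0],"fingers": 0},{"slide": [0,0,0],"delta_rot": [0,0,0],"fingers": 0.6},{"slide": [0,0,0],"delta_rot": [0,0,0],"fingers": 0.8},{"slide": [0,0,0],"delta_rot": [0,0,0],"fingers": 0.8}]'

```text
time_s: 12.02
tcp_pos: [0.4786, 0.3753, 0.0662]
eef_rot: [-180.0, -0.0, -135.2]
contact_force: [0.1, -1.0, 1.3]
gripper_width: 0.0757
gripper_force: 0.0
```

play_rows --rows '[{"slide": [0,0,-0.15],"delta_rot": [0,0,0],"fingers": 0.8},{"slide": [0,0,-0.3],"delta_rot": [0,0,0],"fingers": 0.8},{"slide": [0,0,-0.3],"delta_rot": [0,0,0],"fingers": 0.8},{"slide": [0,0,-0.3],"delta_rot": [0,0,0],"fingers": 0.8},{"slide": [0,0,-0.2],"delta_rot": [0,0,0],"fingers": 0.8},{"slide": [0,0,0],"delta_rot": [0,0,0],"fingers": 0.8},{"slide": [0,0,0],"delta_rot": [0,0,0],"fingers": 0.8}]'

```text
time_s: 12.9
tcp_pos: [0.4782, 0.3753, 0.253]
eef_rot: [180.0, -0.0, -135.2]
contact_force: [-0.2, 0.4, 0.2]
gripper_width: 0.0789
gripper_force: 0.0
```

```bash
python3 - <<'E'
from plant import r
from h import *
s,c=wrist(r);print(s['time_s'],s['tcp_pos'],s['eef_rot'],s['contact_force'])
u=proj(c,[.479,.3762,.09]).astype(int);y=max(0,u[1]-90);x=u[0]-100;print(x,y)
print([((proj(c,[.4788,.3762,z])-[x,y])*4).round() for z in(.097,.099,.101,.117)])
cv2.imwrite('pics/f1.png',cv2.resize(c['image'][y:y+150,x:x+200],None,fx=4,fy=4,interpolation=cv2.INTER_CUBIC))
E
```

```text
12.9 [0.47822628 0.37528104 0.25301868] [ 1.79990523e+02 -4.74342403e-02 -1.35215351e+02] [-0.19955855  0.37910104  0.2494745 ]
221 94
[array([401., 366.]), array([401., 368.]), array([401., 370.]), array([401., 386.])]
```

View pics/f1.png

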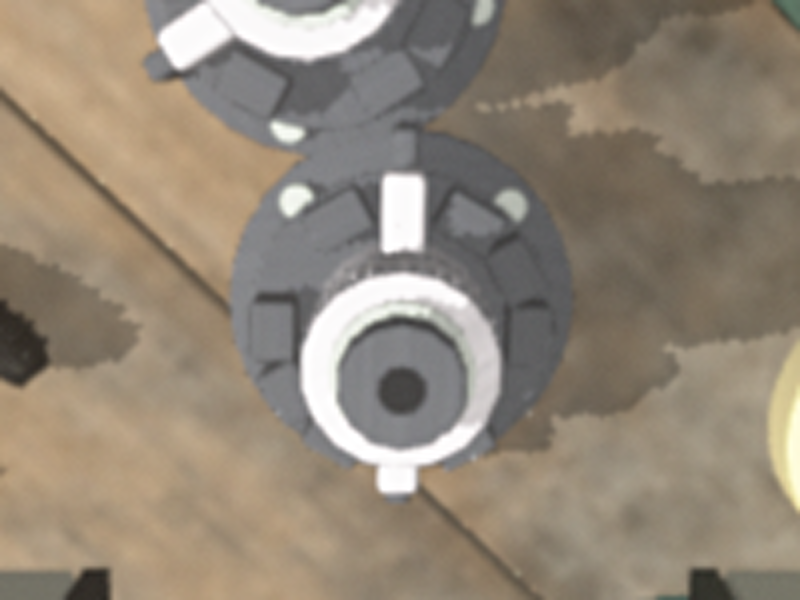

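The final view shows outlet_a's wings at (403,212) and (398,480), in line with its ribs at (400,145) and (398,498). The wing sits between the teeth, and the ring centre at about (401,370) matches the home prediction of (401,368). The gripper is clear, so I'm handing in.

```bash
python3 -c "
from plant import r
print(r.close_job())"
```

```text
the job is handed in; nothing more can be done
None
```

I pulled outlet_a's sleeve up about 16 mm, turned it 60° to line up with its ribs, and let it drop home; the last picture shows it locked, the robot never touched outlet_b, the clamp or the sander, and I handed the job in at about 13 s (no verdict was returned).

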